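Pack the float-setting stand and level it by its foot screw

TASK

Pack the blue float bowl and the steel key gauge upright, side by side, onto the floor of the green tray on the levelling stand, and let go. Then grip the orange bar of the foot screw, press that end of the sprung plate down until its foot bears firmly on the black pad, and turn the screw until the red ball lies between the two black marks. Finish still gripping and pressing the screw with the ball between the marks; do not disturb the ignition module, lamp socket and torque adapter.

Things in the scene. Friction and masses are not known exactly. Their poses are not given: they have to be found in the camera images.
- bowl_center (a point): blue round float bowl, open on top, 56 mm across, 42 mm tall, about 130 g, standing loose on the bench; the point is on its axis half-way up (21 mm above its underside); z up
- gauge_center (a point): bright steel key gauge, loose, about 300 g, 50 mm tall, an upside-down T seen along its x axis: foot 24 mm (x) by 56 mm (y) by 16 mm tall, above it a block 24 mm (x) by 30 mm (y) reaching to the top. The point is at its middle, 25 mm above its underside. Grip the upper block across y (30 mm)
- tray_in (a point): centre of the inner floor of the green open tray on the tilting plate: inside 94 mm (x) by 64 mm (y), walls 3 mm thick, 15 mm above the floor. Bowl (56) and gauge (24, its y along the tray's y) fit side by side along x, either order, 14 mm to spare in all. Axes tilt with the plate: +x away from the foot screw, towards the hinge; z normal to the floor, which is about 55 mm above the bench
- knob_grip (a point): centre of the orange grip bar of the foot screw: 56 mm long (along this point's x), 14 mm thick (y), 28 mm tall (z, 14 mm above and below), standing on a black disc 60 mm across whose upper face is 14 mm below the point. The screw's axis passes through the point along z. The screw stands on the sprung plate 200 mm from its hinge
- foot_knob (a joint): angle of the foot screw (rad), grows clockwise seen from above, range -0.6 to 1.4. Clockwise drives the foot down 8 mm per rad, so with the foot on the pad the screw and its end of the plate rise 8 mm per rad. The turn needed differs each time (about 0.3 to 1.4 rad clockwise: when first pressed, this end is too low)
- level_ball (a joint): place of the red ball (20 mm across) along its track (m): 0 midway between the black marks, plus towards the hinge (tray's +x). It runs to the lower end of the plate; with the foot pressed on the pad it moves 28 mm towards the hinge per rad of clockwise turn. Within 7 mm of 0 it lies between the marks. Unpressed it stands at about +35 mm
- level_mid (a point): point midway between the two black marks (36 mm apart) of the white track with yellow rails on the plate, at the height of the ball's centre; axes as the tray's, the track runs along x; the track rises 10 mm above the plate beside the tray
- ball_center (a point): centre of the red ball of the level
- level_foot: the foot, a steel rod with a black tip 20 mm across under the plate, below the foot screw and driven by it; origin on the screw's axis at the plate. Unpressed, a spring holds this end up (plate tilted 0.05 rad). Pressing the screw lowers it 10 to 20 mm against 3 to 9 N until the foot meets the pad, then it is solid; about 13 N in all is firm
- pad: black round pad 38 mm across on the stand's base under the foot; origin at the centre of its upper face, its height differs each time
- module_center (a point): black plastic ignition module 78 x 46 x 26 mm lying on the bench, not to be disturbed; point at its middle
- socket_center (a point): brass lamp socket with white collar, 50 mm across, 46 mm tall, standing on the bench, not to be disturbed; point half-way up
- adapter_center (a point): chrome torque adapter, 28 mm across, 40 mm tall, standing on the bench, not to be disturbed; point half-way up
Not all that is in view belongs to the job. Of the things shaped like the part that bears bowl_center, the blue one is meant.

How it is judged:
By the outcome, as a careful person would: the job done as asked, in the order asked, and still so for the second after the job is handed in, while the arm keeps its last pose, push and grip.
It also fails if it takes over 72 s, if anything falls off the work surface, if the arm or the gripper's body presses on something with over 40 N, if the wrist force passes 120 N, or if a joint passes its speed limit or range.

ROBOT

A 7-joint arm with a two-finger parallel gripper is mounted at the origin on the work surface. World frame = base frame: x ahead of the robot, y to its left, z up, the work surface at z = 0. Lengths are in m, angles in degrees, forces in N, time in s.
With the tool pointing down it reaches from about 0.425 to 0.875 m from the base axis. Payload 4.7 kg.
Tool frame: the origin (TCP) lies at the very end of the fingers, on their centre line; the grasp point (between the pads) lies env.grip_point_offset behind it (env.grip_point_offset is the distance from the TCP to the grasp point, in m); z points along the fingers, y is the direction in which the jaws open and shut (so a half turn about z gives the same grasp; the last joint's range is limited). The gripper opens to 87 mm and grips with 3 to 60 N. Pads are 19 mm wide; open, the fingers measure 117 mm over their backs; the gripper's body (75 mm by 190 mm) begins 51 mm behind the grasp point.
Start: joints at [74.834, 18.392, -4.016, 83.108, 1.295, 78.541, -3.26], TCP at [0.179, -0.625, 0.223] pointing down, gripper open.
Joint ranges: [-163.93, 163.93], [-17.29, 119.83], [-79.2, 71.16], [3.27, 140.29], [-89.18, 269.18], [5.43, 117.66], [-154.24, 154.24]. Speed limits (degrees/s): [147.25, 147.25, 180, 180, 180, 180, 180].

INTERFACE

Orientations are given as [roll, pitch, yaw] about the fixed x, y, z axes, in that order (R = Rz(yaw) Ry(pitch) Rx(roll)).
In Python, from cell import env gives the robot as it stands.
- The arm moves only by the tool send_rows, never from a script. Its argument "plan" is a list of rows, each a list of 7 numbers: the finger opening in mm, from 0 to 87, then the shift along the tool's x, y, z in mm, then the turn, a rotation vector about the tool's x, y, z in rad. A call has 1 to 12 rows; each row shifts and turns the commanded pose from where the row before left it, along the tool's axes as they then stand; what a row does not reach is not made up. A row lasts 1/10 s, in which the tool goes at most 50 mm and 8.59 degrees, less where a joint would pass 70% of its speed; a pose out of reach is approached as far as the arm can. A call is refused whole if a number of a shift passes 50 or a number of a turn 0.15, either way. A call with a gripper value outside its range is refused whole. The fingers move at their own pace and stop on an object; "grip_force" is the grip in N (left out, the last holds). Time passes only in rows, so rows that do not move let the fingers close. It gives the time, the measured TCP pose, the force and the opening at its end, in the units of the state.
- env.get_obs(): the state, without advancing time (a new reading comes with each control period).
- env.read_camera(name): name is "side" or "top"; returns the picture (384x512x3 uint8, red, green, blue); there is no depth.
- env.get_calibration(name): a dict with "fx", "fy", "cx", "cy" (pixels), "k1" (the pictures are not rectified: a ray, as slopes to the right and down, at radius r is drawn at 1 + k1 r^2 times it, then the intrinsics apply), "extrinsics" (4x4, takes a point from camera to world coordinates). Camera axes: x right, y down, z forward; pixel columns grow to the right and rows downward; lengths in m; the calibration is good to about 2 mm. A picture is of the moment at which its call begins. get_calibration takes no time and is no camera call.
- env.sign_off(): hands the job in, once; it reports no verdict.
Trained networks look in the newest picture that a camera, given by its name, has taken for a name from the list of things; names that differ only in an ending like _2 or _b are one class to them, and where a whole thing is asked for, a point or a joint stands for the part that bears it (a point fixed in the world has none). Each returns a list of dicts, best first, with "confidence" (0 to 1); they miss things now and then, are a little off and sometimes report something else, mostly with a low value. They report only what shows in the picture. A call takes as long as a camera call. They do not tell look-alikes from the thing itself.
- env.regions_of(camera, query): "region" (384x512 bool, what is visible of it) and "rect" ([left, top, right, bottom] in pixels, round what is visible of it).
The state is a dict: "time_s": time; "qpos": joint angles; "joint_velocities": joint speeds; "effort": joint torques, N m; "tool_pos": TCP position; "tool_rot": TCP orientation; "force": force on the tool from outside, world axes, zero at the start; "wrist_torque": the same for the moment, N m; "grip_width": finger opening in m.
Only numpy, scipy, OpenCV 4.12 (cv2) and the standard library are available. Lean on these libraries where they do the work, as an engineer would, in place of code of your own. Each camera call takes 0.05 s, during which the arm holds its last target. There are 200 camera calls.

## Working session

There is one attempt and no reset: what is moved stays moved. The work goes in short steps, Python scripts to look and compute and a tool call to move; the robot and the scene stay as the last step left them, time stands still between calls to the robot, and variables do not carry over. Pictures are saved under pics/ and viewed, about 8 in all and at most 12, crops included, and the job is handed in when it is done.

Besides the shell and the picture viewer there is one more tool, called after "Call:" by a JSON object that holds its "fn" and its "kwargs", one argument or row to a line. send_rows: Moves the arm, as the interface text tells. Its arguments: {"type":"object","properties":{"plan":{"type":"array"},"grip_force":{"type":"number"}},"required":["plan"]}

```bash
ls; mkdir -p pics; python3 - <<'E'
from cell import env
import cv2, numpy as np
o=env.get_obs(); print({k:np.round(v,3).tolist() for k,v in o.items()}, env.grip_point_offset)
for n in("side","top"):
    c=env.get_calibration(n); print(n,{k:np.round(v,4).tolist() for k,v in c.items()})
    im=env.read_camera(n); cv2.imwrite(f"pics/{n}0.png",cv2.resize(im[:,:,::-1],(800,600),interpolation=cv2.INTER_CUBIC))
    for q in["bowl_center","gauge_center","tray_in","knob_grip","level_ball","level_mid","pad","level_foot","module_center","socket_center","adapter_center"]:
        print(q,[(round(r['confidence'],2),np.round(r['rect']).astype(int).tolist(),int(r['region'].sum())) for r in env.regions_of(n,q)[:4]])
E
```

```text
pics
{'time_s': 0.0, 'qpos': [74.834, 18.438, -4.016, 83.176, 1.293, 78.543, -3.258], 'joint_velocities': [-0.031, -0.02, 0.063, -0.038, -0.002, 0.078, -0.004], 'effort': [-0.001, -49.129, -0.404, -31.253, -0.064, 0.044, 0.0], 'tool_pos': [0.179, -0.624, 0.221], 'tool_rot': [-179.888, 0.004, 15.978], 'force': [-0.218, -0.167, -0.085], 'wrist_torque': [0.001, 0.011, -0.008], 'grip_width': 0.087} 0.0187
side {'fx': 398.0222, 'fy': 398.0222, 'cx': 250.3439, 'cy': 189.2802, 'k1': 0.0439, 'extrinsics': [[0.9986, -0.0201, 0.0489, 0.5659], [-0.0509, -0.6139, 0.7878, -0.819], [0.0142, -0.7892, -0.614, 0.6506], [0.0, 0.0, 0.0, 1.0]]}
bowl_center [(0.71, [143, 219, 169, 246], 649), (0.59, [238, 243, 265, 272], 719)]
gauge_center []
tray_in [(0.77, [160, 122, 260, 170], 3002)]
knob_grip [(0.92, [226, 120, 247, 142], 345)]
level_ball [(0.57, [180, 155, 189, 162], 44)]
level_mid [(0.87, [162, 119, 257, 169], 2990)]
pad []
level_foot []
module_center []
socket_center [(0.88, [297, 178, 316, 196], 323)]
adapter_center [(0.55, [275, 204, 288, 221], 150), (0.52, [184, 234, 213, 261], 679)]
top {'fx':
[... 182 characters left out ...]
9931, 0.8455], [0.0, 0.0, 0.0, 1.0]]}
bowl_center [(0.93, [318, 174, 342, 199], 514), (0.83, [302, 220, 330, 242], 441), (0.61, [281, 261, 304, 293], 504)]
gauge_center [(0.89, [371, 237, 400, 258], 394)]
tray_in [(0.94, [114, 168, 200, 291], 7359)]
knob_grip [(0.84, [130, 176, 157, 201], 623)]
level_ball [(0.56, [178, 252, 190, 262], 64)]
level_mid [(0.79, [113, 168, 198, 291], 7675), (0.54, [130, 174, 155, 205], 660)]
pad []
level_foot []
module_center [(0.9, [299, 111, 328, 142], 555), (0.57, [303, 221, 330, 242], 444), (0.41, [114, 168, 200, 291], 7263)]
socket_center [(0.8, [217, 111, 236, 132], 384), (0.54, [115, 167, 198, 293], 7272)]
adapter_center [(0.58, [255, 145, 269, 158], 127)]
```

View pics/top0.png

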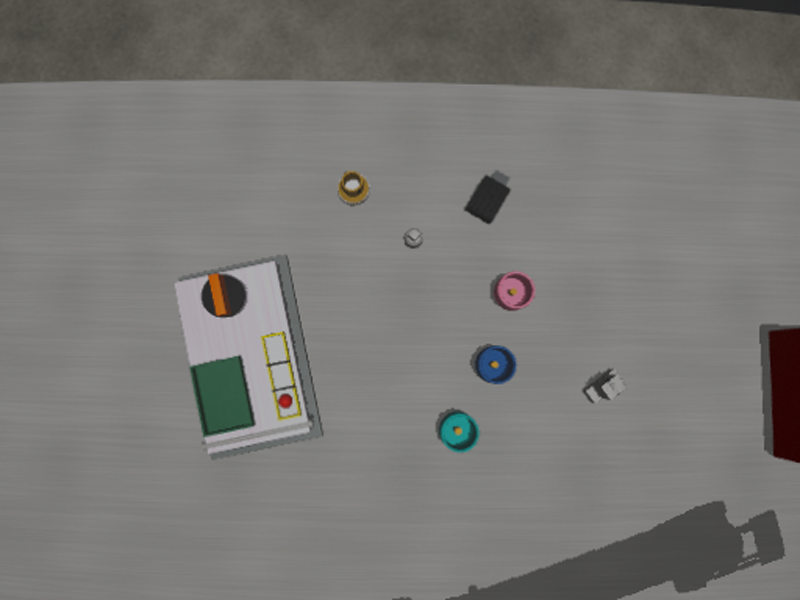

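View pics/side0.png

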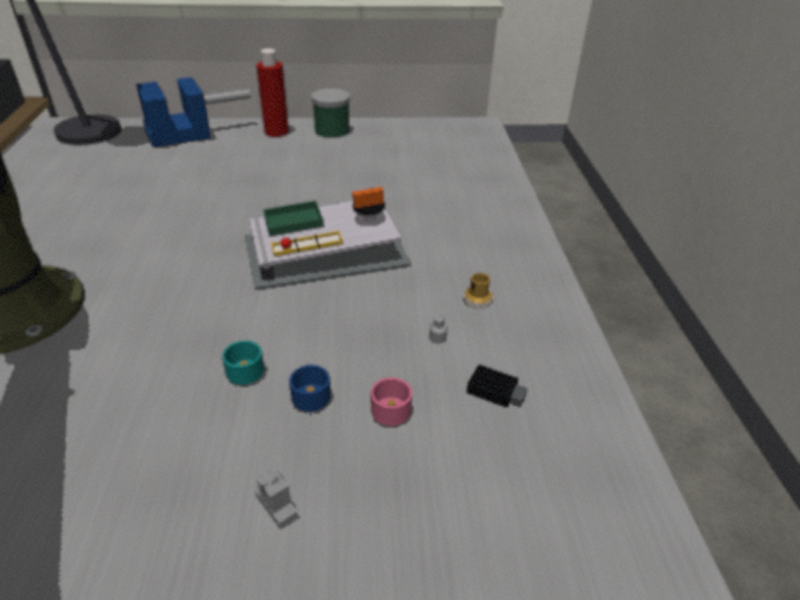

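Top view: three bowls, pink (514,291), blue (496,364) and teal (458,431). Blue matches the description. The steel gauge is at (604,386), the stand is on the left with the knob at (223,295), the tray at (222,395) and the ball at (286,401). In the side view the blue bowl is at (311,388) and the gauge at (277,497). I'll confirm both in one enlarged crop.

```bash
cat > h.py <<'E'
from cell import env
import cv2, numpy as np
from scipy.optimize import minimize
from scipy.spatial.transform import Rotation as Ro
def proj(c,P):
    C=env.get_calibration(c); E=np.array(C['extrinsics'])
    p=(np.atleast_2d(P)-E[:3,3])@E[:3,:3]; s=p[:,:2]/p[:,2:]; s=s*(1+C['k1']*(s**2).sum(1,keepdims=True))
    return s*[C['fx'],C['fy']]+[C['cx'],C['cy']]
def ray(c,uv):
    C=env.get_calibration(c); E=np.array(C['extrinsics'])
    d=(np.array(uv,float)-[C['cx'],C['cy']])/[C['fx'],C['fy']]; s=d.copy()
    for _ in range(8): s=d/(1+C['k1']*(s**2).sum(-1,keepdims=True))
    return E[:3,3], np.append(s,1)@E[:3,:3].T
def onz(c,uv,z):
    o,d=ray(c,uv); return o+d*(z-o[2])/d[2]
def tri(m):  # [(cam,uv)..] -> point, gap
    A=0;b=0;L=[]
    for c,uv in m:
        o,d=ray(c,uv); d=d/np.linalg.norm(d); M=np.eye(3)-np.outer(d,d); A=A+M;b=b+M@o;L.append((M,o))
    p=np.linalg.solve(A,b); return p,[np.linalg.norm(M@(p-o)) for M,o in L]
def cyl(r,z0,z1):
    a=np.linspace(0,2*np.pi,40); return np.array([[r*np.cos(t),r*np.sin(t),z] for z in(z0,z1) for t in a])
def box(x0,x1,y0,y1,z0,z1): return np.array([[x,y,z] for x in(x0,x1) for y in(y0,y1) for z in(z0,z1)])
S=4
def sil(c,parts,T,R,shape=(384,512)):
    m=np.zeros((shape[0]*S,shape[1]*S),np.uint8)
    for P in parts:
        q=proj(c,P@R.T+T); cv2.fillConvexPoly(m,cv2.convexHull(((q+.5)*S).astype(np.int32)),255)
    return cv2.resize(m,shape[::-1],interpolation=cv2.INTER_AREA)/255.
def iou(c,mask,parts,T,R):
    s=sil(c,parts,T,R); return np.minimum(s,mask).sum()/np.maximum(s,mask).sum()
E
python3 - <<'E'
from h import *
t=env.read_camera("top")[:,:,::-1]; s=env.read_camera("side")[:,:,::-1]
f=lambda im,x,y,w,h,W,H: cv2.resize(im[y:y+h,x:x+w],(W,H),interpolation=cv2.INTER_CUBIC)
a=np.hstack([f(t,295,205,110,80,400,290),f(s,155,230,110,80,400,290)])   
b=np.hstack([f(t,110,160,100,75*135//100,400,300)[:300],f(s,155,115,110,82,400,300)])
cv2.imwrite("pics/crop.png",np.vstack([a,b]))
E
```

```text
(no output)
```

View pics/crop.png

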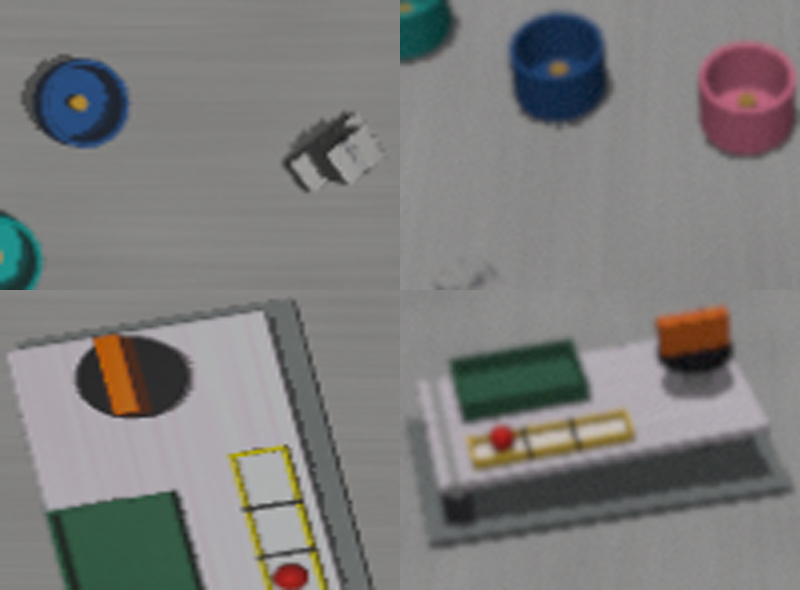

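The crop shows the blue bowl (one crop per camera) and the gauge standing upright on its foot. Next, model fits.

```bash
cat > fit.py <<'E'
from h import *
im={c:env.read_camera(c) for c in("top","side")}
hsv={c:cv2.cvtColor(im[c],cv2.COLOR_RGB2HSV) for c in im}
def col(c,h0,h1,rect,s=100,v=30):
    H=hsv[c]; m=(H[...,0]>=h0)&(H[...,0]<=h1)&(H[...,1]>s)&(H[...,2]>v); o=np.zeros_like(m); x0,y0,x1,y1=rect; o[y0:y1,x0:x1]=m[y0:y1,x0:x1]; return o.astype(float)
def fit(masks,parts,x0,steps,pose):
    f=lambda p:-sum(iou(c,m,parts,*pose(p)) for c,m in masks.items())
    sim=np.vstack([x0]+[np.array(x0)+np.eye(len(x0))[i]*steps[i] for i in range(len(x0))])
    r=minimize(f,x0,method="Nelder-Mead",options=dict(initial_simplex=sim,xatol=1e-5,fatol=1e-5,maxiter=400))
    T,R=pose(r.x); return r.x,[round(iou(c,m,parts,T,R),3) for c,m in masks.items()]
E
python3 - <<'E'
from fit import *
flat=lambda z:(lambda p:(np.array([p[0],p[1],z]),Ro.from_euler('z',p[2] if len(p)>2 else 0).as_matrix()))
# bowl
M={"top":col("top",100,125,[295,212,338,250]),"side":col("side",100,125,[180,225,218,268])}
g=onz("top",(317,233),.04)
for k in(["top"],["side"],["top","side"]):
    print("bowl",k,*fit({c:M[c] for c in k},[cyl(.028,0,.042)],g[:2],[.01,.01],flat(0)))
# gauge
parts=[box(-.012,.012,-.028,.028,0,.016),box(-.012,.012,-.015,.015,0,.05)]
r=env.regions_of("top","gauge_center"); r=[a for a in r if a['rect'][0]>350]
mt=r[0]['region'].astype(float); g=onz("top",((r[0]['rect'][0]+r[0]['rect'][2])/2,(r[0]['rect'][1]+r[0]['rect'][3])/2),.02)
for y0 in(0.2,.9,1.6,2.2): print("gauge top",*fit({"top":mt},parts,[g[0],g[1],y0],[.01,.01,.3],flat(0)))
# side mask from background difference
d=cv2.absdiff(im["side"],cv2.medianBlur(im["side"],41)).max(2)>22; m=np.zeros((384,512)); m[298:340,160:196]=d[298:340,160:196]
print(m.sum())
for y0 in(.2,.9,1.6,2.2): print("gauge both",*fit({"top":mt,"side":m},parts,[g[0],g[1],y0],[.01,.01,.3],flat(0)))
tp=lambda p:(np.array(p[:3]),Ro.from_euler('ZY',[p[3],.05]).as_matrix())
yaw=np.arctan2(-.16,-.987)
G={"top":col("top",60,90,[110,215,170,285],60,20),"side":col("side",60,90,[160,125,215,160],60,20)}
g=onz("top",(142,253),.06)
for k in(["top"],["top","side"]): print("tray",k,*fit({c:G[c] for c in k},[box(-.05,.05,-.035,.035,-.002,.015)],[g[0],g[1],.055,yaw],[.01,.01,.005,.1],tp))
K={"top":col("top",5,20,[120,165,170,215],150,60),"side":col("side",3,20,[220,115,252,145],150,60)}
g=onz("top",(139,189),.09)
for y0 in(yaw,yaw+.3): print("knob",*fit(K,[box(-.028,.028,-.007,.007,-.014,.014)],[g[0],g[1],.09,y0],[.01,.01,.005,.1],tp))
for c in("top","side"):
    b=col(c,0,6,[170,240,200,270] if c=="top" else [165,140,200,170],150,60)+col(c,174,180,[170,240,200,270] if c=="top" else [165,140,200,170],150,60); y,x=np.nonzero(b); print(c,"ball px",x.mean(),y.mean(),len(x))
    if c=="top": B=(x.mean(),y.mean())
    else: print(tri([("top",B),("side",(x.mean(),y.mean()))]))
E
```

```text
bowl ['top'] [ 0.49376519 -0.21575191] [np.float64(0.707)]
bowl ['side'] [ 0.49228609 -0.20920468] [np.float64(0.787)]
bowl ['top', 'side'] [ 0.49412003 -0.21630642] [np.float64(0.708), np.float64(0.777)]
gauge top [ 0.46332929 -0.38494335  0.62446597] [np.float64(0.946)]
gauge top [ 0.46353926 -0.38508814  0.63176327] [np.float64(0.946)]
gauge top [ 0.46339174 -0.38478014  0.61794969] [np.float64(0.947)]
gauge top [ 0.46348476 -0.38484348  0.61632879] [np.float64(0.947)]
375.0
gauge both [ 0.4631846  -0.38536038  0.61518636] [np.float64(0.942), np.float64(0.543)]
gauge both [ 0.4628932  -0.38490652  0.62055632] [np.float64(0.941), np.float64(0.547)]
gauge both [ 0.46289989 -0.3849313   0.62081319] [np.float64(0.941), np.float64(0.546)]
gauge both [ 0.46328026 -0.38543722  3.77771318] [np.float64(0.942), np.float64(0.545)]
tray ['top'] [ 0.44507215  0.17625529  0.04863819 -2.89822222] [np.float64(0.924)]Traceback (most recent call last):
  File "<stdin>", line 21, in <module>
  File "fit.py", line 9, in fit
    r=minimize(f,x0,method="Nelder-Mead",options=dict(initial_simplex=sim,xat
[... 262 characters left out ...]
fit.py", line 7, in <lambda>
    f=lambda p:-sum(iou(c,m,parts,*pose(p)) for c,m in masks.items())
                ~~~^^^^^^^^^^^^^^^^^^^^^^^^^^^^^^^^^^^^^^^^^^^^^^^^^^
  File "fit.py", line 7, in <genexpr>
    f=lambda p:-sum(iou(c,m,parts,*pose(p)) for c,m in masks.items())
                    ~~~^^^^^^^^^^^^^^^^^^^^
  File "h.py", line 31, in iou
    s=sil(c,parts,T,R); return np.minimum(s,mask).sum()/np.maximum(s,mask).sum()
  File "h.py", line 28, in sil
    q=proj(c,P@R.T+T); cv2.fillConvexPoly(m,cv2.convexHull(((q+.5)*S).astype(np.int32)),255)
  File "h.py", line 6, in proj
    C=env.get_calibration(c); E=np.array(C['extrinsics'])
ValueError: time passes only in moves, steps and waits
```

```bash
sed -i 's/env.get_calibration(c)/CAL[c]/; s/^from scipy.optimize/CAL={c:env.get_calibration(c) for c in("top","side")}\nfrom scipy.optimize/' h.py
cat >> fit.py <<'E'
def hull(m):
    o=np.zeros(m.shape,np.uint8); y,x=np.nonzero(m); cv2.fillConvexPoly(o,cv2.convexHull(np.c_[x,y].astype(np.int32)),1); return o.astype(float)
flat=lambda z:(lambda p:(np.array([p[0],p[1],z]),Ro.from_euler('z',p[2] if len(p)>2 else 0).as_matrix()))
def tilt(t): return lambda p:(np.array(p[:3]),Ro.from_euler('ZY',[p[3],t]).as_matrix())
E
python3 - <<'E'
from fit import *
np.set_printoptions(precision=4,suppress=True)
M={"top":hull(col("top",100,125,[295,212,338,250],60)),"side":hull(col("side",100,125,[180,225,218,268],60))}
print([m.sum() for m in M.values()],[r['rect'] for r in env.regions_of("top","bowl_center")])
g=onz("top",(317,233),.04)
for k in(["top"],["side"],["top","side"]):
    print("bowl",k,*fit({c:M[c] for c in k},[cyl(.028,0,.042)],g[:2],[.01,.01],flat(0)))
tp=tilt(.05)
yaw=np.arctan2(-.16,-.987)
G={"top":hull(col("top",60,90,[110,215,170,285],60,20)),"side":hull(col("side",60,90,[160,125,215,160],60,20))}
for k in(["top"],["top","side"]): print("tray",k,*fit({c:G[c] for c in k},[box(-.05,.05,-.035,.035,-.002,.015)],[.445,.176,.055,yaw],[.01,.01,.005,.1],tp))
K={"top":hull(col("top",5,20,[120,165,170,215],150,60)),"side":hull(col("side",3,20,[220,115,252,145],150,60))}
g=onz("top",(139,189),.09)
for y0 in(yaw,yaw+.3): print("knob",*fit(K,[box(-.028,.028,-.007,.007,-.014,.014)],[g[0],g[1],.09,y0],[.01,.01,.005,.1],tp))
for c in("top","side"):
    q=[170,240,200,270] if c=="top" else [165,140,200,170]
    y,x=np.nonzero(col(c,0,6,q,150,60)+col(c,174,180,q,150,60)); print(c,"ball px",x.mean(),y.mean(),len(x))
    if c=="top": B=(x.mean(),y.mean())
    else: print(tri([("top",B),("side",(x.mean(),y.mean()))]))
E
```

```text
[np.float64(520.0), np.float64(688.0)] [[281.2, 262.5, 308.8, 292.3], [304.3, 221.2, 329.4, 245.6], [318.9, 172.8, 340.9, 200.9]]
bowl ['top'] [ 0.494  -0.2169] [np.float64(0.941)]
bowl ['side'] [ 0.493  -0.2117] [np.float64(0.908)]
bowl ['top', 'side'] [ 0.4932 -0.2162] [np.float64(0.934), np.float64(0.897)]
tray ['top'] [ 0.4453  0.1759  0.0554 -2.9106] [np.float64(0.958)]
tray ['top', 'side'] [ 0.445   0.1754  0.0569 -2.9226] [np.float64(0.958), np.float64(0.864)]
knob [ 0.5831  0.1741  0.1029 -2.9635] [np.float64(0.801), np.float64(0.861)]
knob [ 0.5824  0.1733  0.1027 -2.9173] [np.float64(0.803), np.float64(0.861)]
top ball px 182.24 256.22 50
side ball px 182.5 155.0 26
(array([0.4395, 0.0843, 0.0671]), [np.float64(0.0005263147467294879), np.float64(0.000526314746729476)])
```

```bash
cat > go.py <<'E'
import sys; from h import *
def go(T,R):
    """remaining turn (tool rotvec), and the shift in tool axes BEFORE and AFTER that turn"""
    o=env.get_obs(); C=Ro.from_euler('xyz',o['tool_rot'],degrees=True).as_matrix(); d=np.array(T)-o['tool_pos']
    np.set_printoptions(precision=3,suppress=True)
    print("t",round(o['time_s'],2),"pos",o['tool_pos'],"rot",o['tool_rot'],"q",np.round(o['qpos'],0),"F",o['force'],"w",o['grip_width'])
    print("turn",Ro.from_matrix(C.T@R).as_rotvec(),"shift now",(C.T@d)*1e3,"after turn",(R.T@d)*1e3)
def down(yaw): return Ro.from_euler('xyz',[180,0,yaw],degrees=True).as_matrix()
TY=-2.915+np.pi; TR=Ro.from_euler('ZY',[-2.915,.05]).as_matrix(); TT=np.array([.445,.1755,.056])   # tray
def tray(p,flip=0):  # tool over tray point p; flip: tool x along tray +x
    X=Ro.from_euler('x',180,degrees=True) if flip else Ro.from_euler('y',180,degrees=True)
    return TT+TR@np.array(p), TR@X.as_matrix()
E
python3 -c "
from go import *
go([.463,-.385,.09],down(35.5))"
```

```text
t 1.6 pos [ 0.179 -0.625  0.223] rot [179.995   0.002  15.979] q [75. 18. -4. 83.  1. 79. -3.] F [0.194 0.284 0.451] w 0.08648893565325014
turn [ 0.     0.    -0.341] shift now [ 339.188 -152.447  132.579] after turn [370.623 -30.335 132.605]
```

Call:
{"fn": "send_rows", "kwargs": {
  "plan": [
    [87,0,0,0,0,0,-0.12],
    [87,0,0,0,0,0,-0.12],
    [87,0,0,0,0,0,-0.1],
    [87,40,-3,12,0,0,0],
    [87,45,-4,15,0,0,0],
    [87,45,-4,15,0,0,0],
    [87,45,-4,15,0,0,0],
    [87,45,-4,15,0,0,0],
    [87,45,-4,15,0,0,0],
    [87,45,-4,15,0,0,0],
    [87,40,-3,15,0,0,0],
    [87,20,0,15,0,0,0]
  ],
  "grip_force": 25
}}

```text
time_s: 2.8
tool_pos: [0.4666, -0.3817, 0.0904]
tool_rot: [180.0, -0.1, 35.8]
force: [0.5, 0.7, -0.1]
grip_width: 0.0873
```

```bash
python3 -c "
from go import *
go([.463,-.385,.02],down(35.5))"
```

```text
t 2.8 pos [ 0.467 -0.382  0.09 ] rot [179.985  -0.144  35.77 ] q [ 52.  19. -18.  98.   6.  63. -22.] F [ 0.547  0.666 -0.099] w 0.08732024337393919
turn [ 0.    -0.003  0.005] shift now [-5.066  0.531 70.388] after turn [-4.887  0.573 70.4  ]
```

Call:
{"fn": "send_rows", "kwargs": {
  "plan": [
    [70,-5,0.5,20,0,0,0],
    [70,0,0,20,0,0,0],
    [70,0,0,18,0,0,0],
    [70,0,0,12,0,0,0],
    [70,0,0,0,0,0,0],
    [20,0,0,0,0,0,0],
    [20,0,0,0,0,0,0],
    [20,0,0,0,0,0,0],
    [20,0,0,0,0,0,0],
    [20,0,0,0,0,0,0],
    [20,0,0,0,0,0,0],
    [20,0,0,0,0,0,0]
  ]
}}

```text
time_s: 4.0
tool_pos: [0.459, -0.3889, 0.0207]
tool_rot: [-180.0, 0.0, 35.5]
force: [-0.3, 1.5, 3.4]
grip_width: 0.0297
```

```bash
python3 -c "
from go import *
go([.463,-.385,.02],down(35.5))
im=env.read_camera('side')[:,:,::-1]; tp=env.read_camera('top')[:,:,::-1]
cv2.imwrite('pics/g1.png',np.hstack([cv2.resize(im[250:350,120:240],(400,333)),cv2.resize(tp[200:300,330:450],(400,333))]))"
```

```text
t 4.0 pos [ 0.459 -0.389  0.021] rot [-179.977    0.01    35.462] q [ 52.  24. -17. 102.   8.  56. -23.] F [-0.334  1.535  3.37 ] w 0.02967276313218426
turn [-0.     0.    -0.001] shift now [ 5.571 -0.879  0.747] after turn [ 5.571 -0.875  0.748]
```

View pics/g1.png

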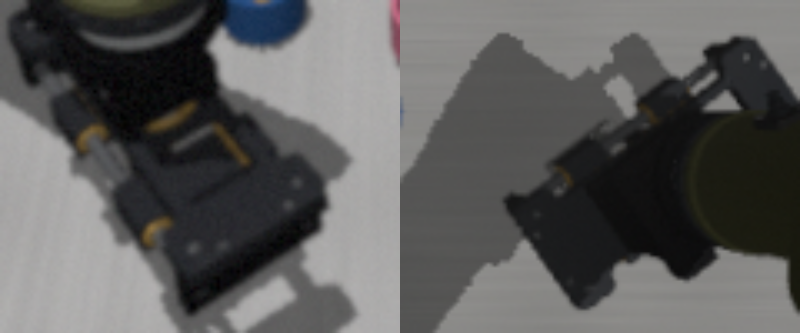

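The gripper closed on the block (29.7 mm), but the TCP is 5.6 mm off along tool x, so I'm regrasping it centred and then lifting.

Call:
{"fn": "send_rows", "kwargs": {
  "plan": [
    [42,0,0,0,0,0,0],
    [42,0,0,0,0,0,0],
    [42,0,0,0,0,0,0],
    [42,5.5,-0.5,0,0,0,0],
    [42,0,0,0,0,0,0],
    [20,0,0,0,0,0,0],
    [20,0,0,0,0,0,0],
    [20,0,0,0,0,0,0],
    [20,0,0,0,0,0,0],
    [20,0,0,-10,0,0,0],
    [20,0,0,-30,0,0,0],
    [20,0,0,-40,0,0,0]
  ],
  "grip_force": 35
}}

```text
time_s: 5.3
tool_pos: [0.4612, -0.3841, 0.0991]
tool_rot: [-179.7, 0.1, 35.5]
force: [0.2, -1.2, -2.7]
grip_width: 0.0299
```

```bash
python3 -c "
from go import *
T,R=tray([-.0305,0,.08]); print(T)
go(T,R)"
```

```text
[0.47078708 0.18144526 0.13742439]
t 5.3 pos [ 0.461 -0.384  0.099] rot [-179.657    0.084   35.456] q [ 52.  19. -18.  98.   6.  65. -22.] F [ 0.249 -1.245 -2.665] w 0.029898133074848288
turn [-0.015  0.052  0.392] shift now [ 335.833 -455.342  -36.072] after turn [ 138.155 -548.95   -31.438]
```

Call:
{"fn": "send_rows", "kwargs": {
  "plan": [
    [20,0,0,-15,0,0.017,0.13],
    [20,0,0,-15,0,0.017,0.13],
    [20,0,0,-1,0,0.017,0.13],
    [20,8,-32,0,0,0,0],
    [20,11,-44,0,0,0,0],
    [20,11,-44,0,0,0,0],
    [20,11,-44,0,0,0,0],
    [20,11,-44,0,0,0,0],
    [20,11,-44,0,0,0,0],
    [20,11,-44,0,0,0,0],
    [20,11,-44,0,0,0,0],
    [20,11,-44,0,0,0,0]
  ]
}}

```text
time_s: 6.5
tool_pos: [0.4684, 0.0116, 0.1404]
tool_rot: [-179.5, -2.8, 13.1]
force: [1.2, 0.1, -4.0]
grip_width: 0.0297
```

```bash
python3 -c "
from go import *
T,R=tray([-.0305,0,.08])
go(T,R)"
```

```text
t 6.5 pos [0.468 0.012 0.14 ] rot [-179.493   -2.828   13.092] q [ 31.  -1. -34. 115.  -2.  63. -79.] F [ 1.236  0.058 -3.991] w 0.029650581703493228
turn [-0.009  0.001  0.002] shift now [  40.557 -164.817    6.399] after turn [  40.239 -164.945    4.95 ]
```

Call:
{"fn": "send_rows", "kwargs": {
  "plan": [
    [20,11,-42,0,0,0,0],
    [20,11,-42,0,0,0,0],
    [20,9,-36,0,0,0,0],
    [20,5,-22,0,0,0,0],
    [20,2,-10,0,0,0,0],
    [20,0,0,0,0,0,0],
    [20,0,0,0,0,0,0],
    [20,0,0,0,0,0,0]
  ]
}}

```text
time_s: 7.3
tool_pos: [0.4719, 0.1644, 0.1432]
tool_rot: [-179.5, -2.8, 12.9]
force: [0.1, -0.4, -3.3]
grip_width: 0.0295
```

```bash
python3 -c "
from go import *
T,R=tray([-.0305,0,.05])
go(T,R)
im=env.read_camera('side')[:,:,::-1]; tp=env.read_camera('top')[:,:,::-1]
cv2.imwrite('pics/g2.png',np.hstack([cv2.resize(im[80:180,140:260],(400,333)),cv2.resize(tp[160:300,90:258],(400,333))]))"
```

```text
t 7.3 pos [0.472 0.164 0.143] rot [-179.5     -2.8     12.927] q [  21.    4.  -44.  111.    3.   64. -101.] F [ 0.143 -0.42  -3.29 ] w 0.02950457447065851
turn [-0.009  0.001 -0.001] shift now [  2.524 -16.532  36.015] after turn [  2.499 -16.842  35.873]
```

View pics/g2.png

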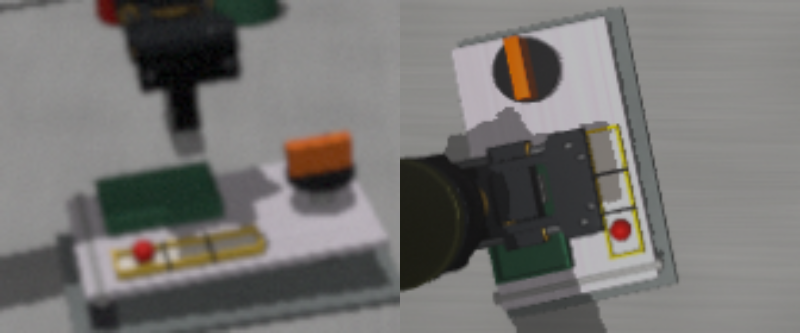

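Call:
{"fn": "send_rows", "kwargs": {
  "plan": [
    [20,2.5,-16.5,0,-0.009,0,0],
    [20,0,0,15,0,0,0],
    [20,0,0,15,0,0,0],
    [20,0,0,6,0,0,0],
    [20,0,0,0,0,0,0],
    [20,0,0,0,0,0,0]
  ]
}}

```text
time_s: 8.0
tool_pos: [0.4721, 0.1831, 0.1074]
tool_rot: [-179.9, -2.8, 13.1]
force: [-0.5, -0.5, -3.3]
grip_width: 0.0299
```

```bash
python3 -c "
from go import *
T,R=tray([-.0305,0,.021])
go(T,R)
o=env.get_obs();C=Ro.from_euler('xyz',o['tool_rot'],degrees=True).as_matrix()
im=cv2.resize(env.read_camera('side')[:,:,::-1][90:180,150:258],(800,667),interpolation=cv2.INTER_CUBIC)
k=800/108
def draw(P,T,R,col):
    q=(proj('side',P@R.T+T)-[150,90]+.5)*k
    for i in range(8):
        for j in range(i):
            if (np.abs(P[i]-P[j])>1e-6).sum()==1: cv2.line(im,tuple(map(int,q[i])),tuple(map(int,q[j])),col,1)
draw(box(-.047,.047,-.032,.032,0,.015),TT,TR,(0,255,255))
draw(box(-.012,.012,-.028,.028,-.021,-.005)*[1,1,-1]+0,o['tool_pos'],C,(0,0,255))
draw(box(-.012,.012,-.015,.015,-.021,.029)*[1,1,-1]+0,o['tool_pos'],C,(0,0,255))
cv2.imwrite('pics/g3.png',im[:600])"
```

```text
t 8.0 pos [0.472 0.183 0.107] rot [-179.945   -2.803   13.053] q [  18.    7.  -45.  112.    7.   60. -107.] F [-0.48  -0.529 -3.267] w 0.029895011914673142
turn [-0.001  0.001  0.001] shift now [-0.152  1.377 28.936] after turn [-0.182  1.348 28.937]
```

View pics/g3.png

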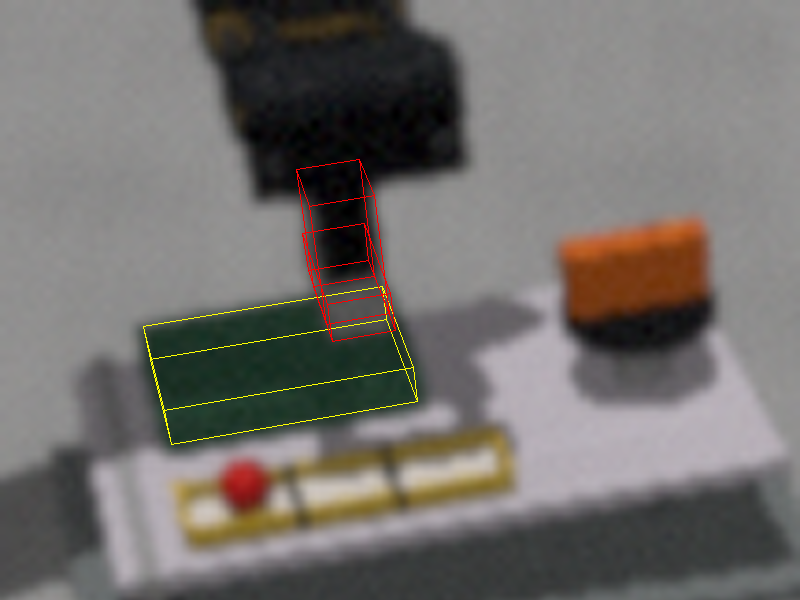

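The overlay agrees: the predicted gauge outline (red) matches the real one, and the tray outline is centred on the green tray. Lowering.

Call:
{"fn": "send_rows", "kwargs": {
  "plan": [
    [20,0,1.4,10,0,0,0],
    [20,0,0,8,0,0,0],
    [20,0,0,4,0,0,0],
    [20,0,0,3,0,0,0],
    [20,0,0,0,0,0,0],
    [20,0,0,0,0,0,0]
  ]
}}

```text
time_s: 8.65
tool_pos: [0.4737, 0.1827, 0.0829]
tool_rot: [-179.9, -2.9, 13.1]
force: [-0.0, 0.1, -3.0]
grip_width: 0.0299
```

Call:
{"fn": "send_rows", "kwargs": {
  "plan": [
    [20,0,0,2,0,0,0],
    [20,0,0,0,0,0,0],
    [20,0,0,0,0,0,0]
  ]
}}

```text
time_s: 8.95
tool_pos: [0.4738, 0.1826, 0.0809]
tool_rot: [-180.0, -2.9, 13.1]
force: [0.2, 0.9, -2.4]
grip_width: 0.0298
```

Call:
{"fn": "send_rows", "kwargs": {
  "plan": [
    [20,0,0,1,0,0,0],
    [20,0,0,0,0,0,0],
    [20,0,0,1,0,0,0],
    [20,0,0,0,0,0,0],
    [20,0,0,0,0,0,0]
  ]
}}

```text
time_s: 9.45
tool_pos: [0.4738, 0.1826, 0.0788]
tool_rot: [-180.0, -2.8, 13.1]
force: [-0.7, 0.4, -3.6]
grip_width: 0.0297
```

```bash
python3 -c "
from go import *
T,R=tray([-.0305,0,.021])
go(T,R)"
```

```text
t 9.45 pos [0.474 0.183 0.079] rot [-179.956   -2.844   13.093] q [  17.   10.  -45.  114.    9.   57. -108.] F [-0.685  0.426 -3.568] w 0.029743186826046538
turn [-0.001  0.     0.002] shift now [-0.294  0.461  0.256] after turn [-0.294  0.461  0.256]
```

Call:
{"fn": "send_rows", "kwargs": {
  "plan": [
    [20,0,0,1,0,0,0],
    [20,0,0,0,0,0,0],
    [20,0,0,0,0,0,0]
  ]
}}

```text
time_s: 9.75
tool_pos: [0.474, 0.1827, 0.0782]
tool_rot: [-180.0, -2.9, 13.1]
force: [-2.0, -1.1, 1.5]
grip_width: 0.0292
```

Call:
{"fn": "send_rows", "kwargs": {
  "plan": [
    [20,0,0,1,0,0,0],
    [20,0,0,0,0,0,0],
    [20,0,0,0,0,0,0]
  ]
}}

```text
time_s: 10.05
tool_pos: [0.4742, 0.1828, 0.0771]
tool_rot: [-180.0, -2.9, 13.1]
force: [-1.3, -0.3, 3.5]
grip_width: 0.0295
```

Call:
{"fn": "send_rows", "kwargs": {
  "plan": [
    [44,0,0,0,0,0,0],
    [44,0,0,0,0,0,0],
    [44,0,0,0,0,0,0],
    [44,0,0,-8,0,0,0],
    [44,0,0,-20,0,0,0],
    [44,0,0,-40,0,0,0],
    [87,0,0,-20,0,-0.05,-0.14],
    [87,0,0,0,0,0,-0.14],
    [87,0,0,0,0,0,-0.14],
    [87,0,0,0,0,0,-0.14],
    [87,0,0,0,0,0,-0.14],
    [87,0,0,0,0,0,-0.14]
  ]
}}

```text
time_s: 11.25
tool_pos: [0.4698, 0.1818, 0.1653]
tool_rot: [179.9, 0.1, 61.6]
force: [0.0, -0.0, 0.6]
grip_width: 0.0826
```

Call:
{"fn": "send_rows", "kwargs": {
  "plan": [
    [87,0,0,0,0,0,-0.14],
    [87,0,0,0,0,0,-0.14],
    [87,0,0,0,0,0,-0.14],
    [87,0,0,0,0,0,-0.14],
    [87,0,0,0,0,0,-0.14],
    [87,0,0,0,0,0,-0.14],
    [87,0,0,0,0,0,-0.14],
    [87,0,0,0,0,0,-0.14],
    [87,0,0,0,0,0,-0.14],
    [87,0,0,0,0,0,-0.14],
    [87,0,0,0,0,0,-0.14],
    [87,0,0,0,0,0,-0.14]
  ]
}}

```text
time_s: 12.45
tool_pos: [0.4698, 0.1817, 0.1652]
tool_rot: [-179.9, 0.1, 157.8]
force: [0.2, -0.2, -0.1]
grip_width: 0.087
```

```bash
python3 -c "
from go import *
go([.4935,-.2155,.10],down(193))"
```

```text
t 12.45 pos [0.47  0.182 0.165] rot [-179.882    0.119  157.816] q [ 29.   7. -57. 106.   7.  70.  38.] F [ 0.203 -0.243 -0.081] w 0.08702654568019393
turn [-0.003  0.001 -0.614] shift now [-171.785 -358.732   66.326] after turn [  66.27  -392.366   65.227]
```

Call:
{"fn": "send_rows", "kwargs": {
  "plan": [
    [87,0,0,0,0,0,-0.14],
    [87,0,0,0,0,0,-0.14],
    [87,0,0,0,0,0,-0.14],
    [87,0,0,0,0,0,-0.14],
    [87,5,-25,0,0,0,-0.05],
    [87,7,-42,0,0,0,0],
    [87,7,-42,5,0,0,0],
    [87,7,-42,5,0,0,0],
    [87,7,-42,5,0,0,0],
    [87,7,-42,5,0,0,0],
    [87,7,-42,5,0,0,0],
    [87,7,-42,5,0,0,0]
  ]
}}

```text
time_s: 13.65
tool_pos: [0.4845, -0.1436, 0.1361]
tool_rot: [-179.8, 0.0, -167.6]
force: [1.4, 1.8, 0.2]
grip_width: 0.0868
```

```bash
python3 -c "
from go import *
go([.4935,-.2155,.06],down(193))"
```

```text
t 13.65 pos [ 0.484 -0.144  0.136] rot [-179.775    0.04  -167.581] q [ 56.   8. -45. 109.   6.  66. 111.] F [1.445 1.844 0.157] w 0.08684598366504813
turn [-0.004  0.001 -0.01 ] shift now [  6.689 -71.898  76.424] after turn [  7.368 -72.127  76.146]
```

Call:
{"fn": "send_rows", "kwargs": {
  "plan": [
    [87,4,-30,10,0,0,-0.01],
    [87,2,-22,20,0,0,0],
    [87,1,-10,20,0,0,0],
    [87,0,0,10,0,0,0],
    [87,0,0,0,0,0,0],
    [87,0,0,0,0,0,0],
    [87,0,0,0,0,0,0]
  ]
}}

```text
time_s: 14.35
tool_pos: [0.4921, -0.2031, 0.077]
tool_rot: [-179.8, 0.1, -166.9]
force: [0.3, 0.6, 0.3]
grip_width: 0.0869
```

```bash
python3 -c "
from go import *
go([.4935,-.2155,.02],down(193))"
```

```text
t 14.35 pos [ 0.492 -0.203  0.077] rot [-179.763    0.074 -166.906] q [ 57.  15. -42. 108.  12.  60. 113.] F [0.271 0.56  0.3  ] w 0.08690040895914665
turn [-0.004  0.001  0.002] shift now [  1.576 -12.181  57.073] after turn [  1.482 -12.419  57.024]
```

Call:
{"fn": "send_rows", "kwargs": {
  "plan": [
    [87,1.5,-12.3,0,-0.004,0,0],
    [87,0,0,15,0,0,0],
    [87,0,0,20,0,0,0],
    [87,0,0,15,0,0,0],
    [87,0,0,7,0,0,0],
    [87,0,0,0,0,0,0],
    [87,0,0,0,0,0,0]
  ]
}}

```text
time_s: 15.05
tool_pos: [0.4928, -0.216, 0.0189]
tool_rot: [179.9, 0.0, -167.0]
force: [0.5, -0.1, 0.2]
grip_width: 0.0875
```

```bash
python3 -c "
from go import *
go([.4935,-.2155,.02],down(193))
im=env.read_camera('side')[:,:,::-1]; tp=env.read_camera('top')[:,:,::-1]
cv2.imwrite('pics/b1.png',np.vstack([np.hstack([cv2.resize(im[200:290,150:258],(400,300)),cv2.resize(tp[190:280,260:368],(400,300))]),np.hstack([cv2.resize(im[100:190,150:258],(400,300)),cv2.resize(tp[190:295,100:226],(400,300))])]))"
```

```text
t 15.05 pos [ 0.493 -0.216  0.019] rot [ 179.926    0.014 -166.989] q [ 55.  21. -40. 110.  16.  55. 111.] F [ 0.518 -0.143  0.242] w 0.08749185323813104
turn [0.001 0.    0.   ] shift now [-0.754  0.317 -1.052] after turn [-0.753  0.316 -1.052]
```

View pics/b1.png

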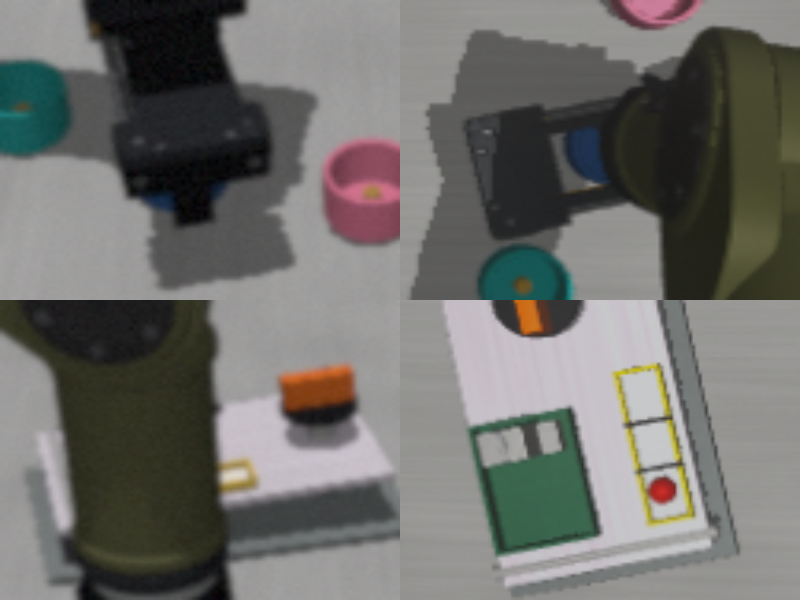

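Gauge stands in the tray at its knob end; blue bowl lies between the open fingers. Gripping.

Call:
{"fn": "send_rows", "kwargs": {
  "plan": [
    [40,-0.7,0.3,0,0,0,0],
    [40,0,0,0,0,0,0],
    [40,0,0,0,0,0,0],
    [40,0,0,0,0,0,0],
    [40,0,0,0,0,0,0],
    [40,0,0,0,0,0,0],
    [40,0,0,0,0,0,0],
    [40,0,0,-10,0,0,0],
    [40,0,0,-30,0,0,0],
    [40,0,0,-40,0,0,0],
    [40,0,0,-40,0,0,0],
    [40,0,0,-5,0,0,0]
  ],
  "grip_force": 20
}}

```text
time_s: 16.35
tool_pos: [0.4964, -0.2166, 0.1494]
tool_rot: [-179.7, 0.4, -167.0]
force: [0.2, -1.2, -0.3]
grip_width: 0.0561
```

```bash
python3 -c "
from go import *
T,R=tray([.0145,0,.07],1)
go(T,R)"
```

```text
t 16.35 pos [ 0.496 -0.217  0.149] rot [-179.706    0.37  -166.981] q [ 59.  11. -43. 103.   8.  68. 117.] F [ 0.217 -1.191 -0.305] w 0.056146543767846266
turn [-0.005 -0.044  0.001] shift now [-20.079 393.741  22.368] after turn [-18.749 393.634  25.224]
```

Call:
{"fn": "send_rows", "kwargs": {
  "plan": [
    [40,0,15,0,-0.005,-0.044,0],
    [40,-2,35,0,0,0,0],
    [40,-2,42,0,0,0,0],
    [40,-2,42,0,0,0,0],
    [40,-2,42,0,0,0,0],
    [40,-2,42,0,0,0,0],
    [40,-2,42,0,0,0,0],
    [40,-2,42,0,0,0,0],
    [40,-2,42,0,0,0,0],
    [40,-2,30,0,0,0,0],
    [40,-1,15,0,0,0,0],
    [40,0,0,0,0,0,0]
  ]
}}

```text
time_s: 17.55
tool_pos: [0.4229, 0.17, 0.1467]
tool_rot: [179.6, 2.5, -166.7]
force: [-0.4, 0.6, -1.4]
grip_width: 0.0559
```

```bash
python3 -c "
from go import *
T,R=tray([.0145,0,.04],1)
go(T,R)"
```

```text
t 17.55 pos [0.423 0.17  0.147] rot [ 179.629    2.484 -166.714] q [ 45.  -5. -66. 115.  -6.  64.  84.] F [-0.404  0.569 -1.392] w 0.0559298255571607
turn [ 0.007 -0.007  0.005] shift now [-4.028  0.031 51.744] after turn [-3.682  0.4   51.768]
```

Call:
{"fn": "send_rows", "kwargs": {
  "plan": [
    [40,-5.5,0,10,0.007,-0.007,0.005],
    [40,0,0,15,0,0,0],
    [40,0,0,15,0,0,0],
    [40,0,0,8,0,0,0],
    [40,0,0,0,0,0,0],
    [40,0,0,0,0,0,0]
  ]
}}

```text
time_s: 18.15
tool_pos: [0.4319, 0.1689, 0.0994]
tool_rot: [-180.0, 2.9, -167.3]
force: [0.5, -0.1, -0.0]
grip_width: 0.0562
```

```bash
python3 -c "
from go import *
T,R=tray([.0125,0,.02],1)
go(T,R)
im=env.read_camera('side')[:,:,::-1]; tp=env.read_camera('top')[:,:,::-1]
cv2.imwrite('pics/b2.png',np.hstack([cv2.resize(im[100:175,150:250],(400,300),interpolation=2),cv2.resize(tp[190:295,100:226],(400,300),interpolation=2)]))"
```

```text
t 18.15 pos [0.432 0.169 0.099] rot [-179.984    2.898 -167.327] q [ 44.   4. -70. 118.   5.  58.  75.] F [ 0.533 -0.092 -0.015] w 0.05621672812614926
turn [-0.001  0.001 -0.005] shift now [ 0.464  3.466 24.052] after turn [ 0.431  3.455 24.054]
```

View pics/b2.png

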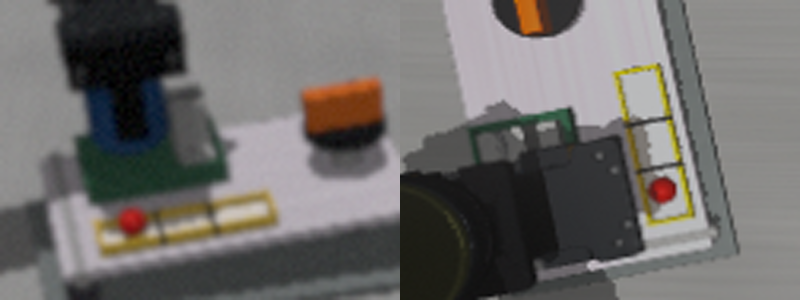

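Call:
{"fn": "send_rows", "kwargs": {
  "plan": [
    [40,0.4,3.5,0,0,0,-0.005],
    [40,0,0,6,0,0,0],
    [40,0,0,6,0,0,0],
    [40,0,0,5,0,0,0],
    [40,0,0,4,0,0,0],
    [40,0,0,0,0,0,0],
    [40,0,0,0,0,0,0]
  ]
}}

```text
time_s: 18.95
tool_pos: [0.4315, 0.173, 0.0781]
tool_rot: [-180.0, 2.9, -167.0]
force: [-0.1, -0.5, -1.2]
grip_width: 0.0563
```

```bash
python3 -c "
from go import *
T,R=tray([.0125,0,.02],1)
go(T,R)"
```

```text
t 18.95 pos [0.432 0.173 0.078] rot [-179.986    2.891 -167.   ] q [ 41.   7. -69. 119.   9.  56.  71.] F [-0.106 -0.501 -1.161] w 0.05625504913134036
turn [-0.  0.  0.] shift now [-0.063 -0.626  2.791] after turn [-0.064 -0.627  2.79 ]
```

Call:
{"fn": "send_rows", "kwargs": {
  "plan": [
    [40,0,-0.5,1.5,0,0,0],
    [40,0,0,0,0,0,0],
    [40,0,0,1,0,0,0],
    [40,0,0,0,0,0,0],
    [40,0,0,0,0,0,0]
  ]
}}

```text
time_s: 19.45
tool_pos: [0.4319, 0.1724, 0.0758]
tool_rot: [-180.0, 2.9, -167.0]
force: [-0.4, 0.4, -1.6]
grip_width: 0.0558
```

Call:
{"fn": "send_rows", "kwargs": {
  "plan": [
    [40,0,0,1,0,0,0],
    [40,0,0,0,0,0,0],
    [40,0,0,0,0,0,0]
  ]
}}

```text
time_s: 19.75
tool_pos: [0.4319, 0.1724, 0.0747]
tool_rot: [-180.0, 2.9, -167.0]
force: [1.0, -0.2, -1.4]
grip_width: 0.056
```

Call:
{"fn": "send_rows", "kwargs": {
  "plan": [
    [40,0,0,1,0,0,0],
    [40,0,0,0,0,0,0],
    [40,0,0,0,0,0,0]
  ]
}}

```text
time_s: 20.05
tool_pos: [0.4323, 0.1725, 0.0741]
tool_rot: [-180.0, 2.9, -167.0]
force: [-1.1, -0.4, 3.5]
grip_width: 0.056
```

Call:
{"fn": "send_rows", "kwargs": {
  "plan": [
    [40,0,0,1,0,0,0],
    [40,0,0,0,0,0,0],
    [40,0,0,0,0,0,0]
  ]
}}

```text
time_s: 20.35
tool_pos: [0.4328, 0.1726, 0.0734]
tool_rot: [-179.9, 3.0, -167.0]
force: [0.2, -0.4, 5.7]
grip_width: 0.0559
```

Call:
{"fn": "send_rows", "kwargs": {
  "plan": [
    [70,0,0,-1,0,0,0],
    [70,0,0,0,0,0,0],
    [70,0,0,0,0,0,0],
    [70,0,0,0,0,0,0],
    [70,0,0,-8,0,0,0],
    [70,0,0,-20,0,0,0],
    [70,0,0,-40,0,0,0],
    [70,0,0,-40,0,0,0],
    [70,0,0,0,0,0,0]
  ]
}}

```text
time_s: 21.25
tool_pos: [0.43, 0.1725, 0.1869]
tool_rot: [-179.7, 3.5, -167.0]
force: [0.8, -0.0, 0.2]
grip_width: 0.0701
```

```bash
python3 - <<'E'
from fit import *; from go import *
tp=tilt(.05)
K={"top":col("top",5,20,[120,165,170,215],150,60),"side":col("side",3,20,[220,115,252,145],150,60)}
for c in K:
    y,x=np.nonzero(K[c]); print(c,len(x),x.mean(),y.mean(),cv2.minAreaRect(np.c_[x,y].astype(np.float32)))
for k in (["top","side"],["top"]):
    m={c:hull(K[c]) for c in k}; print("knob",*fit(m,[box(-.028,.028,-.007,.007,-.014,.014)],[.583,.174,.103,-2.94],[.01,.01,.005,.1],tp))
T=np.array([.583,.174,.103]);R=Ro.from_euler('ZY',[-2.94,.05]).as_matrix()
go(T+R@[0,0,.06],R@np.diag([1,-1,-1]))
a=im["side"][100:175,150:250,::-1]; b=im["top"][160:265,100:240,::-1].copy()
cv2.imwrite('pics/k1.png',np.hstack([cv2.resize(a,(400,300),interpolation=2),cv2.resize(b,(400,300),interpolation=2)]))
E
```

```text
top 205 139.13170731707316 188.18048780487806 ((139.44859313964844, 188.10504150390625), (27.037696838378906, 8.420044898986816), 79.2156982421875)
side 193 235.3523316062176 126.12953367875647 ((235.43243408203125, 126.09458923339844), (10.52153491973877, 18.577085494995117), 80.53767395019531)
knob [ 0.58234616  0.1732437   0.10304547 -2.89564383] [np.float64(0.847), np.float64(0.863)]
knob [ 0.58278728  0.17318432  0.10330583 -2.88010377] [np.float64(0.852)]
t 21.35 pos [0.427 0.171 0.183] rot [-179.798    3.053 -167.028] q [ 49. -10. -67. 112. -10.  69.  88.] F [-0.45  -0.292 -0.659] w 0.07010293741819186
turn [-0.002  0.003  0.025] shift now [-148.099  -32.      27.655] after turn [-148.938  -28.381   27.092]
```

View pics/k1.png

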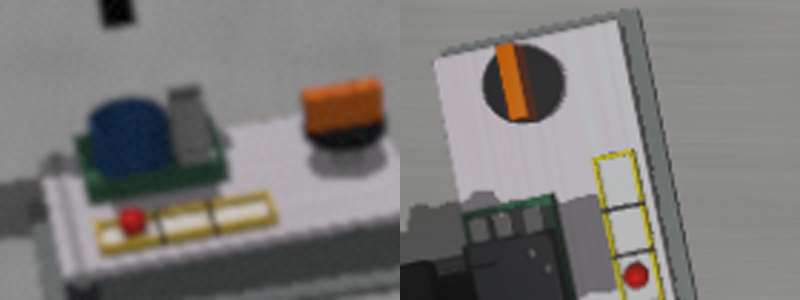

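Call:
{"fn": "send_rows", "kwargs": {
  "plan": [
    [50,-20,-5,0,0,0,0.01],
    [50,-40,-9,5,0,0,0],
    [50,-40,-9,5,0,0,0],
    [50,-30,-5,5,0,0,0],
    [50,-15,-2,5,0,0,0],
    [50,0,0,0,0,0,0],
    [50,0,0,0,0,0,0],
    [50,0,0,0,0,0,0]
  ]
}}

```text
time_s: 22.15
tool_pos: [0.5559, 0.1733, 0.1693]
tool_rot: [-179.8, 2.4, -167.3]
force: [-0.7, 0.3, -0.1]
grip_width: 0.0501
```

```bash
cat > kn.py <<'E'
from go import *
K0=np.array([.5826,.1735,.103]);KR=Ro.from_euler('ZY',[-2.92,.05]).as_matrix()
E
python3 -c "
from kn import *
go(K0+KR@[0,0,-.011],KR@np.diag([1,-1,-1]))"
```

```text
t 22.15 pos [0.556 0.173 0.169] rot [-179.8      2.387 -167.283] q [ 35.  23. -68.  98.  24.  72.  65.] F [-0.681  0.304 -0.067] w 0.05005189410685299
turn [-0.003 -0.008  0.   ] shift now [-23.412  -5.417  78.325] after turn [-22.76   -5.681  78.498]
```

Call:
{"fn": "send_rows", "kwargs": {
  "plan": [
    [50,-15,-3.5,0,-0.003,-0.008,0],
    [50,-8,-2,10,0,0,0],
    [50,0,0,20,0,0,0],
    [50,0,0,15,0,0,0],
    [50,0,0,0,0,0,0],
    [50,0,0,0,0,0,0],
    [50,0,0,0,0,0,0]
  ]
}}

```text
time_s: 22.85
tool_pos: [0.5835, 0.1733, 0.1265]
tool_rot: [-180.0, 3.0, -167.4]
force: [0.4, -0.1, 0.5]
grip_width: 0.0498
```

```bash
python3 -c "
from kn import *
go(K0+KR@[0,0,-.011],KR@np.diag([1,-1,-1]))"
```

```text
t 22.85 pos [0.584 0.173 0.126] rot [-179.993    2.971 -167.36 ] q [ 31.  28. -64.  97.  28.  69.  63.] F [ 0.383 -0.058  0.457] w 0.04978914559323793
turn [-0.     0.002 -0.001] shift now [ 2.074  0.379 34.384] after turn [ 2.01   0.375 34.388]
```

Call:
{"fn": "send_rows", "kwargs": {
  "plan": [
    [50,2,0.3,12,0,0,0],
    [50,0,0,12,0,0,0],
    [50,0,0,7,0,0,0],
    [50,0,0,2,0,0,0],
    [50,0,0,0,0,0,0],
    [50,0,0,0,0,0,0]
  ]
}}

```text
time_s: 23.45
tool_pos: [0.5829, 0.1734, 0.0928]
tool_rot: [180.0, 2.9, -167.4]
force: [0.1, 0.1, -0.2]
grip_width: 0.0503
```

```bash
python3 -c "
from kn import *
go(K0+KR@[0,0,-.011],KR@np.diag([1,-1,-1]))
im=env.read_camera('side')[:,:,::-1]; tp=env.read_camera('top')[:,:,::-1]
cv2.imwrite('pics/k2.png',np.hstack([cv2.resize(im[100:160,190:270],(400,300),interpolation=2),cv2.resize(tp[160:250,90:210],(400,300),interpolation=2)]))"
```

```text
t 23.45 pos [0.583 0.173 0.093] rot [ 179.998    2.925 -167.368] q [ 30.  30. -63.  99.  30.  66.  62.] F [ 0.119  0.085 -0.228] w 0.050266401566362966
turn [-0.     0.001 -0.001] shift now [-0.246  0.2    0.828] after turn [-0.247  0.199  0.828]
```

View pics/k2.png

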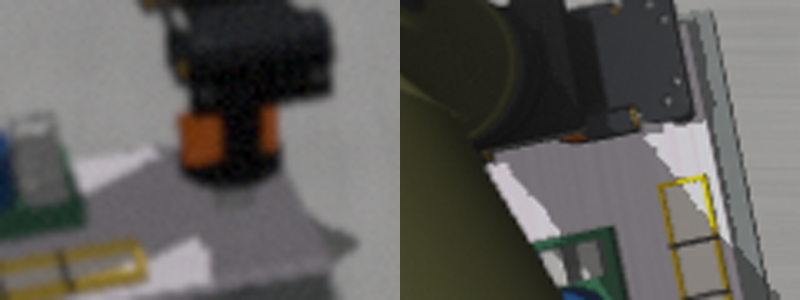

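Call:
{"fn": "send_rows", "kwargs": {
  "plan": [
    [5,0,0,0,0,0,0],
    [5,0,0,0,0,0,0],
    [5,0,0,0,0,0,0],
    [5,0,0,0,0,0,0],
    [5,0,0,0,0,0,0],
    [5,0,0,0,0,0,0]
  ],
  "grip_force": 45
}}

```text
time_s: 24.15
tool_pos: [0.5833, 0.1711, 0.0925]
tool_rot: [-179.8, 2.9, -167.4]
force: [0.7, -4.4, 0.3]
grip_width: 0.0138
```

Call:
{"fn": "send_rows", "kwargs": {
  "plan": [
    [5,0,0,2,0,0,0],
    [5,0,0,2,0,0,0],
    [5,0,0,2,0,0,0],
    [5,0,0,0,0,0,0],
    [5,0,0,0,0,0,0]
  ]
}}

```text
time_s: 24.65
tool_pos: [0.5846, 0.1714, 0.0872]
tool_rot: [-179.9, 3.0, -167.5]
force: [2.2, -5.0, 3.8]
grip_width: 0.0136
```

Call:
{"fn": "send_rows", "kwargs": {
  "plan": [
    [5,-0.5,-1,1,0,0.015,0],
    [5,-0.5,-1,1,0,0.015,0],
    [5,-0.2,0,1,0,0.005,0],
    [5,-0.2,0,1,0,0.005,0],
    [5,0,0,0,0,0,0],
    [5,0,0,0,0,0,0]
  ]
}}

```text
time_s: 25.25
tool_pos: [0.5854, 0.1716, 0.0827]
tool_rot: [-180.0, 0.7, -167.4]
force: [2.6, -2.8, 0.3]
grip_width: 0.0137
```

Call:
{"fn": "send_rows", "kwargs": {
  "plan": [
    [5,-0.2,0,1,0,0.005,0],
    [5,-0.2,0,1,0,0.005,0],
    [5,0,0,0,0,0,0],
    [5,0,0,0,0,0,0]
  ]
}}

```text
time_s: 25.65
tool_pos: [0.5857, 0.1717, 0.0808]
tool_rot: [-180.0, 0.1, -167.4]
force: [3.4, -2.6, 0.3]
grip_width: 0.0139
```

Call:
{"fn": "send_rows", "kwargs": {
  "plan": [
    [5,0,0,1,0,0.003,0],
    [5,0,0,1,0,0.003,0],
    [5,0,0,1,0,0.003,0],
    [5,0,0,0,0,0,0],
    [5,0,0,0,0,0,0]
  ]
}}

```text
time_s: 26.15
tool_pos: [0.5861, 0.1718, 0.0781]
tool_rot: [-180.0, -0.4, -167.4]
force: [5.4, -2.4, 2.2]
grip_width: 0.0138
```

```bash
cat > ball.py <<'E'
from fit import *
o=env.get_obs(); np.set_printoptions(precision=4,suppress=True)
print(o['tool_pos'],o['tool_rot'],o['force'],o['wrist_torque'],o['grip_width'],round(o['time_s'],2),"q7",o['qpos'][6])
P={}
for c in("top","side"):
    q=[150,190,215,275] if c=="top" else [155,135,235,175]
    b=(col(c,0,6,q,150,60)+col(c,174,180,q,150,60))>0
    n,l,st,ce=cv2.connectedComponentsWithStats(b.astype(np.uint8))
    if n>1: i=1+st[1:,4].argmax(); P[c]=ce[i]; print(c,ce[i],st[i,4])
# marks: track-frame coordinate of ball. plane through track at ball height
if len(P)==2: print("ball",tri(list(P.items())))
E
python3 ball.py; python3 -c "
from h import *
im=env.read_camera('side')[:,:,::-1]; tp=env.read_camera('top')[:,:,::-1]
cv2.imwrite('pics/p1.png',np.hstack([cv2.resize(im[100:175,155:255],(400,300),interpolation=2),cv2.resize(tp[180:285,90:230],(400,300),interpolation=2)]))"
```

```text
[0.5861 0.1718 0.0781] [-179.9893   -0.3955 -167.3863] [ 4.5882 -2.5285  1.3695] [-0.4746 -1.3949  0.0765] 0.013748495822688323 26.25 q7 61.55410699645664
top [177.7308 232.5962] 52
side [202.1923 153.8077] 26
ball (array([0.4906, 0.0968, 0.062 ]), [np.float64(0.0002132839901156146), np.float64(0.0002132839901156209)])
```

View pics/p1.png

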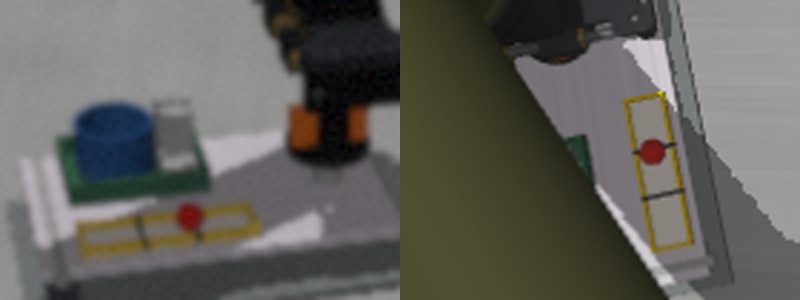

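The ball has moved to the mark on the knob side: top px ≈(177.7,232.6), about −18 mm. Bowl and gauge still stand in the tray. Pressing on until it is solid.

Call:
{"fn": "send_rows", "kwargs": {
  "plan": [
    [5,0,0,1,0,0,0],
    [5,0,0,1,0,0,0],
    [5,0,0,0,0,0,0],
    [5,0,0,0,0,0,0]
  ]
}}

```text
time_s: 26.75
tool_pos: [0.5864, 0.1718, 0.0766]
tool_rot: [-180.0, -0.4, -167.4]
force: [5.0, -2.3, 3.1]
grip_width: 0.0138
```

```bash
python3 ball.py
```

```text
[0.5863 0.1719 0.0766] [-179.9872   -0.368  -167.3925] [ 5.6975 -2.6481  2.8516] [-0.5688 -1.0918  0.1145] 0.01370068328180226 26.85 q7 61.48125414201784
top [177.5  230.36] 50
side [203.9231 153.9231] 26
ball (array([0.4953, 0.0977, 0.061 ]), [np.float64(0.0003644847313741276), np.float64(0.0003644847313741148)])
```

Call:
{"fn": "send_rows", "kwargs": {
  "plan": [
    [5,0,0,1,0,0,0],
    [5,0,0,1,0,0,0],
    [5,0,0,0,0,0,0],
    [5,0,0,0,0,0,0]
  ]
}}

```text
time_s: 27.25
tool_pos: [0.5865, 0.1719, 0.0762]
tool_rot: [-179.9, -0.4, -167.4]
force: [1.9, -3.5, 13.5]
grip_width: 0.0135
```

```bash
python3 ball.py
```

```text
[0.5865 0.1719 0.0762] [-179.9386   -0.355  -167.4002] [ 2.0601 -3.3685 12.9874] [-0.9519 -0.4237  0.1016] 0.013686184827308902 27.35 q7 61.40744118502895
top [177.434  229.5472] 53
side [204.5714 154.0357] 28
ball (array([0.497 , 0.098 , 0.0604]), [np.float64(0.0004010009765605039), np.float64(0.00040100097656037444)])
```

Solid contact: 13 N at z = 0.0762. The ball is about 24 mm short of mid (mid of the marks at top px ≈(180.5,240.4), ball at 229.5), so roughly 0.86 rad clockwise. Turning in stages, letting the tool rise 8 mm/rad.

Call:
{"fn": "send_rows", "kwargs": {
  "plan": [
    [5,0,0,-0.4,0,-0.004,0.1],
    [5,0,0,-0.8,0,-0.004,0.1],
    [5,0,0,-0.8,-0.001,-0.004,0.1],
    [5,0,0,-0.8,-0.001,-0.004,0.1],
    [5,0,0,0,0,0,0],
    [5,0,0,0,0,0,0]
  ]
}}

```text
time_s: 27.95
tool_pos: [0.586, 0.1715, 0.0792]
tool_rot: [180.0, 0.6, 169.7]
force: [0.7, -5.3, 15.0]
grip_width: 0.0135
```

```bash
python3 ball.py
```

```text
[0.586  0.1715 0.0792] [179.9835   0.5449 169.6693] [-0.148  -4.7391 15.8337] [-1.4294  0.0527 -0.0621] 0.014154570133824823 28.05 q7 40.726420827742224
top [178.5 234.5] 52
side [200.5926 153.9259] 27
ball (array([0.4864, 0.0948, 0.063 ]), [np.float64(0.00023289490669917045), np.float64(0.0002328949066990942)])
```

Call:
{"fn": "send_rows", "kwargs": {
  "plan": [
    [5,0,-0.5,-0.8,-0.002,-0.004,0.1],
    [5,0,-0.5,-0.8,-0.002,-0.004,0.1],
    [5,0,0,-0.8,-0.002,-0.003,0.1],
    [5,0,0,-0.8,-0.003,-0.003,0.1],
    [5,0,0,-0.4,0,0,0.05],
    [5,0,0,0,0,0,0],
    [5,0,0,0,0,0,0]
  ]
}}

```text
time_s: 28.75
tool_pos: [0.5853, 0.171, 0.0828]
tool_rot: [179.0, 1.1, 143.9]
force: [-0.8, -3.7, 15.0]
grip_width: 0.0139
```

```bash
python3 ball.py; python3 -c "
from h import *
im=env.read_camera('side')[:,:,::-1]; tp=env.read_camera('top')[:,:,::-1]
cv2.imwrite('pics/f1.png',np.hstack([cv2.resize(im[105:180,155:255],(400,300),interpolation=2),cv2.resize(tp[200:275,130:230],(400,300),interpolation=2)]))"
```

```text
[0.5853 0.171  0.0828] [179.0468   1.09   143.9181] [ 0.1192 -4.1291 15.9024] [-1.4605  0.4091 -0.0204] 0.01378832164287667 28.85 q7 17.505420483389788
top [179.3137 240.4118] 51
side [195.6667 153.875 ] 24
ball (array([0.4736, 0.0922, 0.065 ]), [np.float64(0.00031481612446980213), np.float64(0.0003148161244699196)])
```

View pics/f1.png

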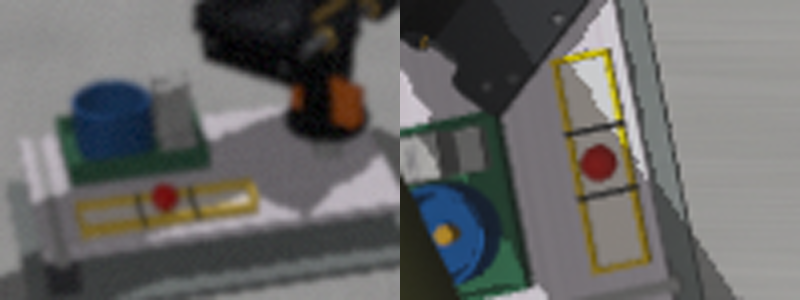

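The ball is centred between the marks (top crop: marks at y = 128 and 192, ball at 162). Bowl and gauge stand upright side by side. I'll add a little press margin, let it settle, recheck and hand in.

Call:
{"fn": "send_rows", "kwargs": {
  "plan": [
    [5,0,0,0.6,0,0,0],
    [5,0,0,0,0,0,0],
    [5,0,0,0,0,0,0],
    [5,0,0,0,0,0,0],
    [5,0,0,0,0,0,0],
    [5,0,0,0,0,0,0],
    [5,0,0,0,0,0,0],
    [5,0,0,0,0,0,0],
    [5,0,0,0,0,0,0],
    [5,0,0,0,0,0,0]
  ]
}}

```text
time_s: 29.95
tool_pos: [0.5853, 0.171, 0.0826]
tool_rot: [179.1, 1.1, 143.9]
force: [-1.5, -5.6, 18.4]
grip_width: 0.0136
```

```bash
python3 ball.py; python3 -c "
from h import *
for n in('socket_center','adapter_center','module_center'):
    env.read_camera('top'); print(n,[(round(r['confidence'],2),np.round(r['rect']).astype(int).tolist()) for r in env.regions_of('top',n)[:2]])"
```

```text
[0.5853 0.1711 0.0826] [179.054    1.1006 143.921 ] [-1.729  -4.3119 18.8301] [-1.581   0.5961  0.0092] 0.013882720075438074 30.05 q7 17.48069087734829
top [179.1509 240.2264] 53
side [195.8846 153.9615] 26
ball (array([0.474 , 0.0927, 0.0644]), [np.float64(0.00024658991691971823), np.float64(0.0002465899169197387)])
socket_center [(0.83, [215, 113, 235, 133])]
adapter_center [(0.61, [131, 244, 158, 271]), (0.5, [255, 145, 269, 159])]
module_center []
```

```bash
python3 -c "
from cell import env
print(env.sign_off())"
```

```text
the job is handed in; nothing more can be done
None
```

The job is done and handed in at about 30 s of the 72 s allowed. The arm is still gripping and pressing the foot screw with the red ball between the marks.

- **Packing:** I set the steel gauge down first, at the knob end of the tray, and then the blue bowl on the hinge side. I released each one, and in the last picture both stand upright on the tray floor side by side.
- **Screw:** I gripped the orange bar (13.8 mm opening), pressed until the foot was solid, and turned about 0.85 rad clockwise.
- **Ball:** In the last picture the top camera shows it within about 1 mm of the middle of the marks. The side camera puts it about 2 mm off, still well inside the 7 mm limit.
- **Force:** The final press was about 18–19 N, against the 13 N called firm. A sideways force of 4–6 N and a moment of about 1.6 N·m remain at the wrist, because the grip is slightly off centre.
- **Not to be disturbed:** The lamp socket and torque adapter are where they were, to within 2 px. The network did not report the ignition module in the last check, so it is unconfirmed, though the arm never worked near it.

The first gauge grasp was 5.6 mm off along the block, so I regrasped it centred before lifting.

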